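# Reseat the upper burr of a coffee grinder

## Robot

A 6-joint arm with a two-finger parallel gripper is mounted at the origin on a cart in front of the work surface, level with it; the furniture and walls round the work are solid. World frame = base frame: x ahead of the robot, y to its left, z up, the work surface at z = 0. Lengths are in mm, angles in rad, forces in N, time in s.
With the tool pointing down it reaches from about 225 to 875 mm from the base axis. Payload 3.4 kg.
Tool frame: the origin (TCP) lies midway between the tips of the shut fingers; the grasp point (between the pads) lies 19 mm behind it; z points along the fingers, y is the line along which they close (so a half turn about z gives the same grasp; the last joint's range is limited). The gripper opens to 85 mm and grips with 20 to 120 N. Pads are 22 mm wide; open, the fingers measure 114 mm over their backs; the gripper's body (76 mm by 85 mm) begins 54 mm behind the grasp point. The pads swing forward as they close: fully open they stand 13 mm farther back than shut.
Start: joints at [1.144, 0.276, 1.505, -0, 1.361, -0.121], TCP at [173.124, 548.353, 231.328] pointing down, gripper open.
Joint ranges: [-2.89, 2.89], [-0.75, 2.08], [0.22, 2.7], [-1.18, 4.32], [0.11, 2.71], [-2.7, 2.7]. Speed limits (rad/s): [2.57, 2.57, 3.14, 3.14, 3.14, 3.14].

## Interface

Orientations are given as a unit quaternion [x, y, z, w].
In Python, from plant import r gives the robot as it stands. The module is installed in compiled form; this text tells all that it offers.
- The arm moves only by the tool step_arm, never from a script. Its argument "deltas" is a list of rows, each a list of 6 numbers: the shift along the world's x, y, z as a fraction of full scale, then the turn, a rotation vector about the world's x, y, z as a fraction of full scale. In form: [[x, y, z, rx, ry, rz], ...]. A call has exactly 5 rows; each row shifts and turns the commanded pose from where the row before left it; what a row does not reach is not made up. Full scale, the value 1, is 0.15 m for a shift and 45 degrees for a turn. A row lasts 1/10 s, in which the tool goes at most 50 mm and 8.59 degrees, less where a joint would pass 70% of its speed; a pose out of reach is approached as far as the arm can. A call with a number of a shift or a turn outside -1 to 1 is refused whole. A call with a gripper value outside its range is refused whole. "fingers" is the opening, from -1 (shut) to 1 (fully open), set as the call begins (left out, the last holds). The fingers move at their own pace and stop on an object; "newtons" is the grip in N (left out, the last holds). Time passes only in rows, so rows that do not move let the fingers close, or fill a call up. It gives the time, the measured TCP pose, the force, the opening and the grip force at its end, in the units of the state.
- r.get_state(): the state, without advancing time (a new reading comes with each control period).
- r.camera(name): name is "side" or "top" or "wrist"; returns the picture (400x640x3 uint8, blue, green, red); there is no depth.
- r.camera_info(name): a dict with "fovy" (degrees; the focal length in pixels is half the picture's height over the tangent of half this angle, whatever the lens; pixels are square), "cx", "cy" (the principal point, pixels), "camera_from_world" (4x4, takes a point from world to camera coordinates). Camera axes: x right, y up, looking along -z (the intrinsics and any distortion apply to the point x, -y, -z); pixel columns grow to the right and rows downward; lengths in mm; the calibration is good to about 2 mm. A picture is of the moment at which its call begins: read the wrist's pose just before it. camera_info takes no time and is no camera call; for the wrist camera it gives the pose at the moment of the call.
- r.close_job(): hands the job in; it is judged then, once.
The state is a dict: "time_s": time; "joint_positions": joint angles; "joint_vel": joint speeds; "joint_torque": joint torques, N m; "position": TCP position; "orientation": TCP orientation; "wrist_force": force on the tool from outside, world axes, zero at the start; "torque": the same for the moment, N m; "width": finger opening in mm; "finger_force": force on a finger pad.
Only numpy, scipy, OpenCV 4.12 (cv2) and the standard library are available. Lean on these libraries where they do the work, as an engineer would, in place of code of your own. Each camera call takes 0.05 s, during which the arm holds its last target. There are 200 camera calls.

## Task

The coffee grinder has been cleaned and its upper burr is standing proud of the collar, turned away from its key. With your fingertips, push the burr carrier round by its orange lugs until its notch is over the pin, then press it straight down until it is fully home, flush with the collar, and let go. Do not lift the carrier or force it down onto the pin, and leave the cups, spoon and hopper where they stand.

Things in the scene. Friction and masses are not known exactly. Their poses are not given: they have to be found in the camera images.
- grinder: black electric burr coffee grinder, fixed to the worktop, about 144 x 121 mm and 205 mm high to the top of its round aluminium collar. Origin: on the worktop under the burr axis, which is vertical; x points to its rear, away from the round dial and smoked grounds bin at its front, z up.
- collar_center (a point): centre of the collar, on the burr axis, at the height of the collar's flat top (205 mm above the worktop). The collar is a ring of 44 mm inner and 55.5 mm outer radius.
- pin_mark (a point): the red line across the collar's top, at the front, 49 mm from the axis: the brass key pin (8 mm thick, round-topped, upright, 40.5 mm from the axis) stands just inside it in the collar, hidden under the carrier's flange until the notch is over it.
- burr_carrier: the upper burr: a black flange 85 mm across, 7 mm thick, round a steel burr ring with an open bore of 41 mm; two orange lugs on top. It only turns about and slides along the vertical burr axis. Origin: on the axis at the flange's underside; z up; notch at its -x, lugs at its -y and +y. At the start the flange's top stands 8 mm above the collar's (213 mm above the worktop).
- notch (a point): middle of the notch in the flange's rim, on the flange's top, 40.5 mm from the axis. The notch is 14 mm wide there, open at the rim, with a short red line on either side of it. It leaves the 8 mm pin about 3 mm to each side (0.07 rad), and the pin's round top leads it in from a little more.
- lug_a (a point): top of one orange lug, at the middle of its length: 33.5 mm from the axis, a quarter turn counter-clockwise (seen from above) from the notch. Each lug is an upright tab 14.5 mm long along the radius, 8 mm thick and 18 mm high above the flange's top.
- lug_b (a point): top of the other orange lug, opposite lug_a and of the same size.
- burr_turn (a joint): angle of the carrier about the burr axis, rad, growing counter-clockwise seen from above; 0 (and a full turn, 6.283) when the notch is over the pin. It starts anywhere from 0.8 to 5.48 and its stops lie at -1 and 7.28, so either way round is open. It stays where it is left; turning takes about 0.03 N m (1 N at a lug).
- burr_depth (a joint): how far the carrier has been pressed down from its starting height, m: 0 at the start, 0.008 when fully home with the flange flush with the collar; negative when lifted. It stays where it is left; pushing it down against its seal takes about 5 N. With the notch off the pin, the pin stops it after 0.5 mm.
- mug_1: off-white stoneware mug, 84 x 122 x 93 mm, loose, behind the grinder; origin under its middle. A bystander.
- mug_2: cream and blue mug with cold tea, 86 x 116 x 94 mm, loose, behind the grinder; origin under its middle. A bystander.
- mug_3: white espresso cup, 64 x 93 x 51 mm, loose, in front of the grinder; origin under its middle. A bystander.
- teaspoon_1: steel teaspoon, 132 x 26 x 9 mm, loose, in front of the grinder; origin under its middle. A bystander.
- hopper: the grinder's smoked bean hopper, taken off and stood upside down on its black lid, 104 mm wide, 106 mm high, loose; origin under its middle. A bystander.

How it is judged (in metres and radians):
On the way:
1. the carrier is turned until its notch is over the pin ((value of joint burr_turn between -0.17 and 0.17 rad or value of joint burr_turn between 6.1132 and 6.4532 rad)), for 0.05 s.
At the end, for the whole second after the job is handed in: The carrier's notch is on the pin (within 0.12 rad of 0 or of a full turn) and the carrier is at rest within 1.5 mm of fully home (burr_depth above 0.0065 m) ((value of joint burr_turn between -0.12 and 0.12 rad or value of joint burr_turn between 6.1632 and 6.4032 rad) and value of joint burr_depth above 0.0065 m and velocity of joint burr_depth between -0.005 and 0.005 m/s and velocity of joint burr_turn between -0.05 and 0.05 rad/s); the robot touches nothing.
It fails at once if the burr carrier is lifted more than 3 mm above its starting height (value of joint burr_depth below -0.003 m).
It fails at once if the burr carrier is forced with more than 60 N (contact force between burr_carrier and the fingers above 60 N or contact force between burr_carrier and the arm above 60 N).
It fails at once if a cup, the spoon or the hopper is moved by more than 25 mm (distance of any of mug_1, mug_2, mug_3, teaspoon_1, hopper from where it was at the start of the episode above 0.025 m).
It also fails if it takes over 58 s, if anything falls off the work surface, if the arm or the gripper's body presses on something with over 40 N, if the wrist force passes 120 N, or if a joint passes its speed limit or range.

## Working session

There is one attempt and no reset: what is moved stays moved. The work goes in short steps, Python scripts to look and compute and a tool call to move; the robot and the scene stay as the last step left them, time stands still between calls to the robot, and variables do not carry over. Pictures are saved under pics/ and viewed, at most 10 in all, crops included, and the job is handed in when it is done.

Besides the shell and the picture viewer there is one more tool, called in YAML: its name, and indented under it one key for each argument. step_arm: Moves the arm, as the interface text tells. Its arguments: {"type":"object","properties":{"deltas":{"type":"array"},"fingers":{"type":"number"},"newtons":{"type":"number"}},"required":["deltas"]}

```bash
mkdir -p pics; python3 - <<'E'
from plant import r
import cv2,numpy as np
s=r.get_state();print(s)
for n in ["side","top","wrist"]:
    i=r.camera_info(n);print(n,i)
    cv2.imwrite(f"pics/{n}0.png",r.camera(n))
E
```

```text
{'time_s': 0.0, 'joint_positions': array([ 1.14399987e+00,  2.76599639e-01,  1.50612520e+00, -8.14422208e-06,
        1.36069511e+00, -1.21015056e-01]), 'joint_vel': array([ 6.41913538e-04,  7.03152648e-04, -6.84925693e-05, -5.54763337e-04,
       -8.15258751e-04, -7.79563759e-04]), 'joint_torque': array([ 2.44277340e-03, -4.16771364e+01, -2.45807236e+01,  3.70048883e-04,
        1.07524931e-02,  1.76168055e-05]), 'position': array([172.89525512, 547.84236208, 230.44022197]), 'orientation': array([ 1.52294841e-01,  9.88334684e-01, -8.80663016e-04, -2.43301830e-04]), 'wrist_force': array([-0.13739972,  0.87271578, -0.07407933]), 'torque': array([-0.04956154,  0.03694587,  0.03192233]), 'finger_force': 0.0, 'width': 85.74891298865084}
side {'fovy': 57.90417481920686, 'cx': 327.6157808673965, 'cy': 199.66355018111213, 'camera_from_world': array([[-9.04635519e-01, -4.26134629e-01, -6.62231561e-03,
         4.90203560e+02],
       [ 1.76352711e-01, -3.88432277e-01,  9.04444629e-01,
        -2.98551996e+02],
       [-3.87987498e-01,  8.17024874e-01,  4.26539632e-01,
        -6.28612838e+02
[... 285 characters left out ...]
   [ 9.95692223e-01,  1.73567276e-02,  9.10809556e-02,
        -5.80491300e+02],
       [-9.07131753e-02, -2.09154902e-02,  9.95657402e-01,
        -1.09283300e+03],
       [ 0.00000000e+00,  0.00000000e+00,  0.00000000e+00,
         1.00000000e+00]])}
wrist {'fovy': 69.19944388205438, 'cx': 321.5660513526568, 'cy': 200.05149562596526, 'camera_from_world': array([[ 3.02584656e-01,  9.53120187e-01, -2.10615608e-03,
        -5.73179266e+02],
       [-9.20197851e-01,  2.91555675e-01, -2.61211032e-01,
         3.24999055e+01],
       [-2.48351446e-01,  8.09765305e-02,  9.65279421e-01,
        -3.78939862e+02],
       [ 0.00000000e+00,  0.00000000e+00,  0.00000000e+00,
         1.00000000e+00]])}
```

View pics/top0.png

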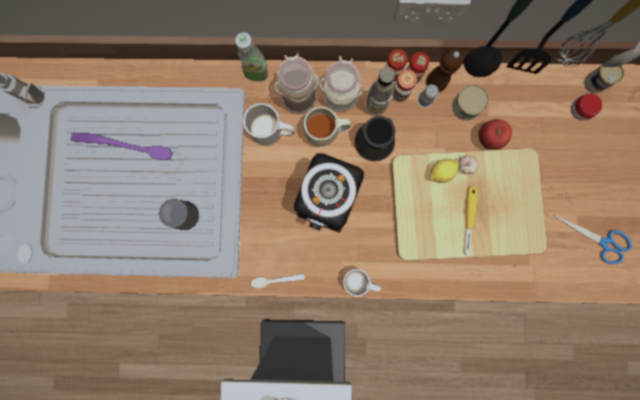

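View pics/side0.png

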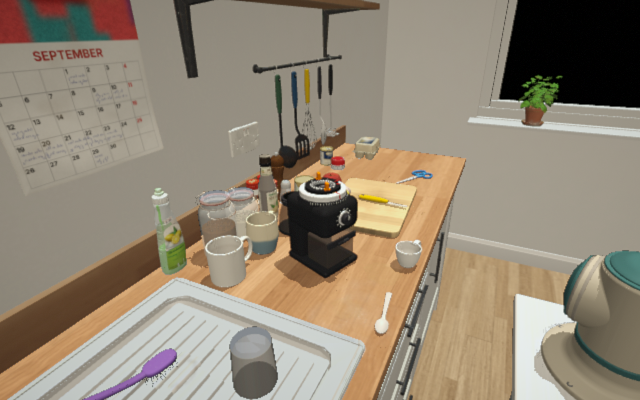

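The top view shows the grinder collar ring at about (328,189), the dial towards about (314,224) and the espresso cup at (357,282). In the side view the grinder is at (322,220). Next I find the colours on the collar and measure.

```bash
cat > h.py <<'E'
from plant import r
import cv2,numpy as np
def ray(info,uv):
    f=200/np.tan(np.radians(info["fovy"]/2)); M=np.array(info["camera_from_world"])
    R,t=M[:3,:3],M[:3,3]
    d=np.array([(uv[0]-info["cx"])/f,-(uv[1]-info["cy"])/f,-1.])
    return -R.T@t,R.T@d
def onplane(info,uv,z):
    c,d=ray(info,uv); return c+d*(z-c[2])/d[2]
def proj(info,p):
    f=200/np.tan(np.radians(info["fovy"]/2)); q=np.array(info["camera_from_world"])@np.append(p,1)
    return info["cx"]+f*q[0]/-q[2], info["cy"]-f*q[1]/-q[2]
def blobs(mask,amin=2):
    n,l,s,c=cv2.connectedComponentsWithStats(mask.astype(np.uint8))
    return [(c[i].round(1),s[i,4]) for i in range(1,n) if s[i,4]>=amin]
E
python3 - <<'E'
from h import *
im=cv2.imread("pics/top0.png");I=r.camera_info("top")
c=im[140:240,280:380]
h=cv2.cvtColor(im,cv2.COLOR_BGR2HSV);H,S,V=[h[...,k].astype(int) for k in range(3)]
roi=np.zeros(H.shape,bool);roi[155:225,295:362]=1
for nm,m in [("orange",(H>7)&(H<22)&(S>150)&(V>120)),("red",((H<6)|(H>172))&(S>100)&(V>80))]:
    for b,a in blobs(m&roi): print(nm,b,a,onplane(I,b,231 if nm=="orange" else 209).round(1))
g=(S<40)&(V>150)&roi
cs,_=cv2.findContours(g.astype(np.uint8),cv2.RETR_EXTERNAL,cv2.CHAIN_APPROX_NONE)
k=max(cs,key=cv2.contourArea);e=cv2.fitEllipse(k);print(e,onplane(I,e[0],205).round(1))
cv2.imwrite("pics/topc.png",cv2.resize(c,None,fx=6,fy=6,interpolation=cv2.INTER_CUBIC))
E
```

```text
orange [340.8 177.5] 28 [ 621.7 -117.6  231. ]
orange [315.2 199.9] 31 [575.4 -66.9 231. ]
red [342.8 199.2] 13 [ 580.1 -123.   209. ]
red [337.  204.5] 12 [ 569.  -111.3  209. ]
((328.2492370605469, 189.42703247070312), (49.277008056640625, 49.74561309814453), 106.24701690673828) [600.4 -92.8 205. ]
```

View pics/topc.png

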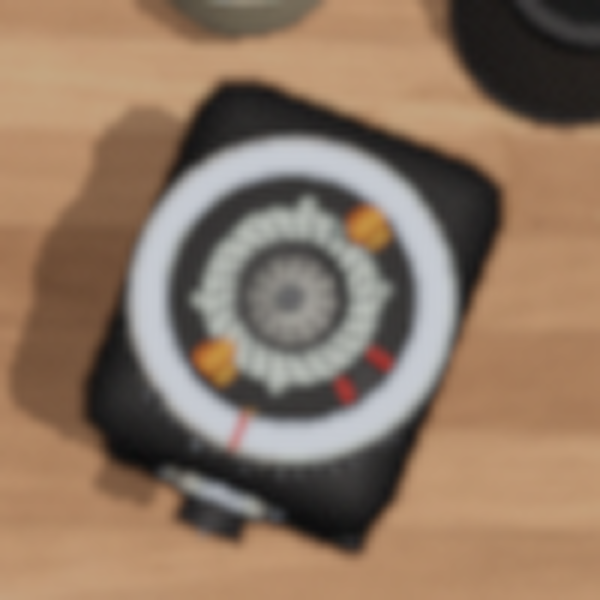

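The crop shows both orange lugs at crop (368,228) and (215,362), the notch's red marks at (380,360) and (345,390), and the pin line at (240,430), which is full-image (320,211.7). The notch must turn clockwise by about 1.1 rad. I'll move above the grinder first, turning the tool on the way.

step_arm:
  deltas:
    - [0.14,-0.21,0.07,0,0,-0.067]
    - [0.14,-0.21,0.07,0,0,-0.067]
    - [0.14,-0.21,0.07,0,0,-0.067]
    - [0.14,-0.21,0.07,0,0,-0.067]
    - [0.14,-0.21,0.07,0,0,-0.067]
  fingers: 1

```text
time_s: 0.65
position: [278.5, 389.4, 284.0]
orientation: [0.281, 0.96, -0.0, -0.0]
wrist_force: [0.4, -1.0, -0.1]
width: 85.5
finger_force: 0.0
```

step_arm:
  deltas:
    - [0.14,-0.21,0.07,0,0,-0.067]
    - [0.14,-0.21,0.07,0,0,-0.067]
    - [0.14,-0.21,0.06,0,0,-0.067]
    - [0.14,-0.21,0.03,0,0,-0.067]
    - [0.14,-0.21,0,0,0,-0.067]

```text
time_s: 1.15
position: [384.0, 232.1, 319.0]
orientation: [0.405, 0.914, 0.001, 0.001]
wrist_force: [0.7, 0.5, 0.8]
width: 85.3
finger_force: 0.0
```

step_arm:
  deltas:
    - [0.14,-0.21,0,0,0,-0.067]
    - [0.14,-0.21,0,0,0,-0.067]
    - [0.14,-0.21,0,0,0,-0.067]
    - [0.14,-0.21,0,0,0,-0.067]
    - [0.14,-0.21,0,0,0,-0.067]

```text
time_s: 1.65
position: [488.6, 74.4, 318.1]
orientation: [0.522, 0.853, 0.0, -0.0]
wrist_force: [0.1, 0.3, -0.2]
width: 85.4
finger_force: 0.0
```

step_arm:
  deltas:
    - [0.14,-0.21,0,0,0,-0.067]
    - [0.14,-0.21,0,0,0,-0.067]
    - [0.14,-0.21,0,0,0,-0.067]
    - [0.14,-0.21,0,0,0,-0.067]
    - [0.14,-0.21,0,0,0,-0.067]

```text
time_s: 2.15
position: [593.6, -83.0, 317.9]
orientation: [0.629, 0.777, -0.0, -0.0]
wrist_force: [0.3, 0.8, 1.0]
width: 85.4
finger_force: 0.0
```

```bash
python3 - <<'E'
from h import *
I=r.camera_info("wrist");im=r.camera("wrist");cv2.imwrite("pics/w1.png",im)
s=r.get_state();print(s["time_s"],s["position"],s["orientation"],s["joint_positions"])
M=np.array(I["camera_from_world"]);print(-M[:3,:3].T@M[:3,3])
print("axis proj",proj(I,[600,-92.5,205]))
h=cv2.cvtColor(im,cv2.COLOR_BGR2HSV);H,S,V=[h[...,k].astype(int) for k in range(3)]
for nm,m in [("orange",(H>7)&(H<22)&(S>170)&(V>120)),("red",((H<6)|(H>172))&(S>110)&(V>80))]:
    for b,a in blobs(m,40): print(nm,b,a,onplane(I,b,231 if nm=="orange" else 213).round(1))
E
```

```text
2.2 [597.32825627 -88.89828025 316.76045595] [ 0.63104583  0.77573966 -0.0014408   0.00265643] [-0.25999391  0.28587001  1.28324256 -0.00480822  1.56881793 -0.46498082]
[579.2344487  -18.87359775 460.48697256]
axis proj (np.float64(327.38462930018767), np.float64(207.50211124350557))
orange [448.4 186.8] 920 [690.  -47.6 231. ]
orange [310.8 175.8] 50 [579.2 -61.8 231. ]
orange [305.2 183.4] 161 [576.1 -68.9 231. ]
orange [346.5 246.6] 175 [ 621.3 -115.8  231. ]
red [287.3 224.3] 47 [ 567.2 -113.2  213. ]
red [497.9 367.7] 205 [ 811.3 -224.3  213. ]
```

View pics/w1.png

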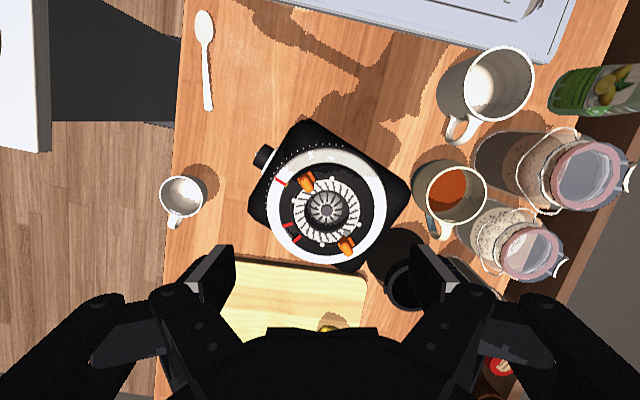

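The wrist view shows the collar centred near (327,207), the pin mark at about (281,183), the lugs at (307,181) and (347,246), and the notch marks at about (288,225) and (296,240). I'll refine these with the collar ellipse and a crop.

```bash
python3 - <<'E'
from h import *
I=r.camera_info("wrist");im=cv2.imread("pics/w1.png")
h=cv2.cvtColor(im,cv2.COLOR_BGR2HSV);H,S,V=[h[...,k].astype(int) for k in range(3)]
roi=np.zeros(H.shape,bool);roi[140:275,255:395]=1
g=(S<50)&(V>165)&roi
n,l,st,c=cv2.connectedComponentsWithStats(g.astype(np.uint8));b=1+np.argmax(st[1:,4]);
cs,_=cv2.findContours((l==b).astype(np.uint8),cv2.RETR_EXTERNAL,cv2.CHAIN_APPROX_NONE)
k=max(cs,key=cv2.contourArea);hull=cv2.convexHull(k)
P=np.array([onplane(I,p[0],205)[:2] for p in k])
c0=P.mean(0)
for _ in range(10):  # robust circle fit, world plane
    rr=np.hypot(*(P-c0).T);m=abs(rr-55.5)<4
    A=np.c_[2*P[m],np.ones(m.sum())];x=np.linalg.lstsq(A,(P[m]**2).sum(1),rcond=None)[0];c0=x[:2]
R=np.sqrt(x[2]+c0@c0);print("wrist collar",c0,R,m.mean())
red=((H<8)|(H>172))&(S>90)&(V>70)&roi
for b,a in blobs(red,3):
    for z in (205,213):
        p=onplane(I,b,z)[:2]-c0;print("red",b,a,z,np.hypot(*p).round(1),np.degrees(np.arctan2(p[1],p[0])).round(1))
T=r.camera_info("top");p=onplane(T,(320,211.7),205);d=p[:2]-[600.4,-92.8];print("top pin",p,np.hypot(*d),np.degrees(np.arctan2(d[1],d[0])))
cv2.imwrite("pics/w1c.png",cv2.resize(im[140:275,255:395],None,fx=4,fy=4,interpolation=cv2.INTER_CUBIC))
E
```

```text
wrist collar [ 603.13164604 -100.3853087 ] 54.5308135201514 0.547923322683706
red [279.  180.2] 40 205 50.1 159.1
red [279.  180.2] 40 213 50.0 156.8
red [287.3 224.3] 47 205 39.1 -146.0
red [287.3 224.3] 47 213 37.1 -149.6
red [296.8 238.3] 44 205 40.0 -122.1
red [296.8 238.3] 44 213 37.1 -124.9
top pin [553.82564471 -76.58827817 205.        ] 49.31521565353972 160.80788304039734
```

View pics/w1c.png

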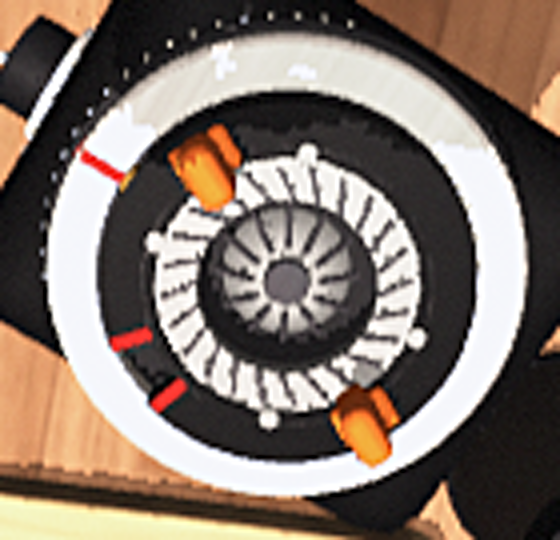

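The fit mixed the old picture with the newer camera pose, so I take a fresh settled picture and refit from it.

```bash
cat > m.py <<'E'
from h import *
def meas(zf=213,show=None,c=None):
    I=r.camera_info("wrist");im=r.camera("wrist")
    if show: cv2.imwrite(show,im)
    s=r.get_state();print("t",s["time_s"].__round__(2),"tcp",s["position"].round(1),s["orientation"].round(4),"F",s["wrist_force"].round(1),"w",round(s["width"],1))
    h=cv2.cvtColor(im,cv2.COLOR_BGR2HSV);H,S,V=[h[...,k].astype(int) for k in range(3)]
    g=((S<50)&(V>130)).astype(np.uint8)
    uv=np.array(proj(I,[600,-92.5,205]))
    vv,uu=np.nonzero(cv2.morphologyEx(g,cv2.MORPH_GRADIENT,np.ones((2,2))))
    P=np.array([onplane(I,p,205)[:2] for p in np.c_[uu,vv] if np.hypot(*(p-uv))<110])
    if c is None:
        c=np.array([600,-92.5])
        for w in [5,4,3,2,2,2]:
            rr=np.hypot(*(P-c).T);m1=abs(rr-55.5)<w;m2=abs(rr-44)<0  # outer edge
            A=np.c_[2*P[m1],np.ones(m1.sum())];x=np.linalg.lstsq(A,(P[m1]**2).sum(1),rcond=None)[0];c=x[:2]
        print("collar",c.round(1),np.sqrt(x[2]+c@c).round(1),m1.sum())
    for nm,m,z in [("red",((H<7)|(H>172))&(S>90)&(V>70),zf),("orange",(H>6)&(H<22)&(S>170)&(V>110),zf+10)]:
        for b,a in blobs(m,15):
            if np.hypot(*(b-uv))<100:
                for zz in ((205,z) if nm=="red" else (z,)):
                    p=onplane(I,b,zz)[:2]-c;print(nm,b,a,zz,"r",np.hypot(*p).round(1),"ang",np.degrees(np.arctan2(p[1],p[0])).round(1))
E
python3 -c "
from m import *
meas(show='pics/w2.png')"
```

```text
t 2.25 tcp [595.3 -85.9 316.6] [ 6.300e-01  7.766e-01 -9.000e-04  4.000e-04] F [-1.   1.  -0.2] w 85.5
collar [599.7 -94.4] 55.4 510
red [276.6 173.9] 34 205 r 49.4 ang 159.8
red [276.6 173.9] 34 213 r 49.2 ang 157.6
red [284.2 217.4] 48 205 r 39.4 ang -146.6
red [284.2 217.4] 48 213 r 37.5 ang -149.9
red [293.8 231.6] 44 205 r 40.2 ang -122.8
red [293.8 231.6] 44 213 r 37.4 ang -125.3
orange [307.4 168. ] 52 223 r 36.9 ang 123.5
orange [301.9 175.3] 170 223 r 33.6 ang 134.7
orange [348.2 234.1] 40 223 r 31.9 ang -36.8
orange [342.7 240.9] 137 223 r 34.4 ang -49.8
```

Axis ≈ (600, −93.5), pin at 160°, notch at −137.6°, and the lugs at 132° and −48°. I'll centre the tool on the axis, set the opening to about 50 mm so the fingers span the lug radius, and descend.

step_arm:
  deltas:
    - [0.03,-0.05,0,0,0,0]
    - [0,0,-0.1,0,0,0]
    - [0,0,-0.1,0,0,0]
    - [0,0,-0.1,0,0,0]
    - [0,0,0,0,0,0]
  fingers: 0.18
  newtons: 40

```text
time_s: 2.75
position: [595.9, -88.0, 271.3]
orientation: [0.628, 0.779, -0.001, -0.002]
wrist_force: [0.2, -0.5, 0.3]
width: 50.3
finger_force: 0.0
```

step_arm:
  deltas:
    - [0,0,0,0,0,0]
    - [0,0,0,0,0,0]
    - [0,0,0,0,0,0]
    - [0,0,0,0,0,0]
    - [0,0,0,0,0,0]

```text
time_s: 3.25
position: [597.8, -89.2, 273.8]
orientation: [0.628, 0.778, 0.0, 0.0]
wrist_force: [0.2, -0.4, -0.6]
width: 50.4
finger_force: 0.0
```

```bash
python3 -c "
from m import *
meas(show='pics/w3.png')"
```

```text
t 3.3 tcp [597.7 -89.2 273.6] [6.281e-01 7.781e-01 1.000e-04 2.000e-04] F [ 0.8 -0.3 -0.3] w 50.3
collar [599.5 -94.5] 55.5 563
red [267.9 183.9] 48 205 r 49.2 ang 159.6
red [267.9 183.9] 48 213 r 48.9 ang 157.0
red [277.5 235.3] 57 205 r 38.8 ang -145.9
red [277.5 235.3] 57 213 r 36.5 ang -149.9
red [287.9 252.4] 59 205 r 40.6 ang -122.1
red [287.9 252.4] 59 213 r 37.2 ang -125.1
orange [299.2 184.2] 346 223 r 34.4 ang 131.3
orange [347.2 261.6] 312 223 r 32.8 ang -46.2
```

step_arm:
  deltas:
    - [0.015,-0.03,0,0,0,0]
    - [0,0,-0.1,0,0,0]
    - [0,0,-0.1,0,0,0]
    - [0,0,-0.1,0,0,0]
    - [0,0,-0.04,0,0,0]

```text
time_s: 3.8
position: [599.2, -93.8, 220.7]
orientation: [0.628, 0.778, -0.001, -0.001]
wrist_force: [-1.4, 0.2, -0.3]
width: 50.4
finger_force: 0.0
```

step_arm:
  deltas:
    - [0,0,0,0,0,0]
    - [0,0,0,0,0,0]
    - [0,0,0,0,0,0]
    - [0,0,0,0,0,0]
    - [0,0,0,0,0,0]

```text
time_s: 4.3
position: [600.1, -93.7, 222.9]
orientation: [0.628, 0.778, 0.0, 0.001]
wrist_force: [-0.2, -0.2, 0.5]
width: 50.6
finger_force: 0.0
```

```bash
python3 - <<'E'
from h import *
s=r.get_state();print(s["time_s"],s["position"],s["wrist_force"],s["width"])
a=r.camera("wrist");I=r.camera_info("side");b=r.camera("side")
u,v=map(int,proj(I,[600,-93,215]));print(u,v)
cs=cv2.resize(b[v-35:v+35,u-40:u+40],(480,420),interpolation=cv2.INTER_CUBIC)
aw=cv2.resize(a,(320,200));cw=cv2.resize(a[130:330,200:460],(320,246))
o=np.zeros((420,800,3),np.uint8);o[:,:480]=cs;o[:246,480:]=cw
cv2.imwrite("pics/c4.png",o)
E
```

```text
4.3 [600.10166448 -93.68398148 222.89800353] [-0.16652896 -0.24648207  0.54779962] 50.571583523292574
321 183
```

View pics/c4.png

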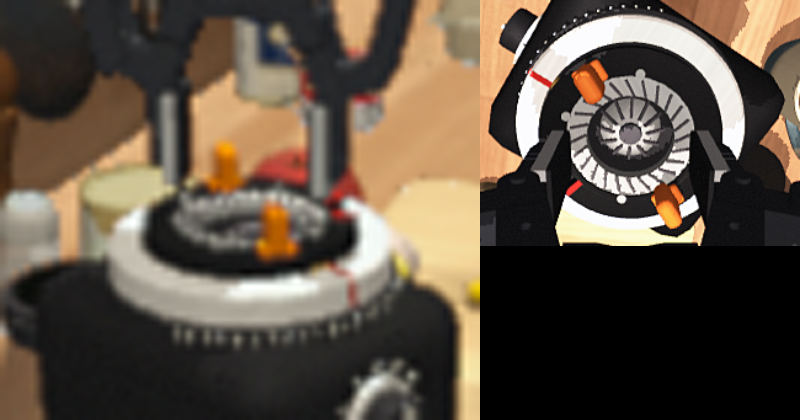

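The fingers straddle the axis with the tips a few mm above the flange, and both lugs are on their clockwise side. I'll lower 5 mm and turn clockwise.

step_arm:
  deltas:
    - [0,0,-0.03,0,0,0]
    - [0,0,0,0,0,-0.13]
    - [0,0,0,0,0,-0.13]
    - [0,0,0,0,0,-0.13]
    - [0,0,0,0,0,-0.13]

```text
time_s: 4.9
position: [599.7, -93.6, 217.4]
orientation: [0.774, 0.633, -0.0, -0.0]
wrist_force: [0.5, 0.0, -0.1]
width: 50.3
finger_force: 0.0
```

step_arm:
  deltas:
    - [0,0,0,0,0,-0.1]
    - [0,0,0,0,0,-0.1]
    - [0,0,0,0,0,-0.1]
    - [0,0,0,0,0,-0.1]
    - [0,0,0,0,0,-0.1]

```text
time_s: 5.4
position: [600.0, -93.4, 217.4]
orientation: [0.883, 0.47, 0.0, -0.0]
wrist_force: [0.6, 0.3, 0.1]
width: 50.4
finger_force: 0.7
```

step_arm:
  deltas:
    - [0,0,0,0,0,-0.1]
    - [0,0,0,0,0,-0.1]
    - [0,0,0,0,0,-0.1]
    - [0,0,0,0,0,0]
    - [0,0,0,0,0,0]

```text
time_s: 5.9
position: [599.8, -93.5, 217.5]
orientation: [0.931, 0.365, -0.0, -0.0]
wrist_force: [0.4, 0.1, -0.7]
width: 50.3
finger_force: 0.3
```

```bash
python3 -c "
from m import *
meas(show='pics/w5.png',c=np.array([599.8,-94]))
print(r.get_state()['joint_positions'],r.get_state()['torque'])"
```

```text
t 5.95 tcp [599.8 -93.5 217.6] [ 9.309e-01  3.654e-01 -0.000e+00 -1.000e-04] F [ 1.5  0.3 -0.5] w 50.2
red [277.2 288.6] 96 205 r 42.1 ang -177.8
red [277.2 288.6] 96 213 r 37.4 ang 178.8
red [301.  301.7] 84 205 r 43.1 ang -155.0
red [301.  301.7] 84 213 r 37.6 ang -156.6
orange [266.5 218.9] 724 223 r 33.7 ang 99.1
orange [370.2 286.5] 144 223 r 31.9 ang -84.5
[-2.69314917e-01  3.31813827e-01  1.45708313e+00  1.52875668e-04
  1.35291317e+00  5.53376057e-01] [ 0.05791541 -0.07136236 -0.00073364]
```

step_arm:
  deltas:
    - [0,0,0,0,0,-0.1]
    - [0,0,0,0,0,-0.1]
    - [0,0,0,0,0,-0.1]
    - [0,0,0,0,0,-0.1]
    - [0,0,0,0,0,-0.1]

```text
time_s: 6.45
position: [600.3, -93.5, 217.7]
orientation: [0.985, 0.175, 0.0, -0.0]
wrist_force: [1.1, 0.8, -1.3]
width: 50.2
finger_force: 0.6
```

step_arm:
  deltas:
    - [0,0,0,0,0,-0.1]
    - [0,0,0,0,0,0]
    - [0,0,0,0,0,0]
    - [0,0,0,0,0,0]
    - [0,0,0,0,0,0]

```text
time_s: 6.95
position: [600.0, -93.6, 217.8]
orientation: [0.99, 0.138, 0.0, 0.0]
wrist_force: [2.1, 0.6, -0.6]
width: 50.4
finger_force: 0.5
```

```bash
python3 -c "
from m import *
meas(show='pics/w6.png',c=np.array([599.8,-94]))
im=cv2.imread('pics/w6.png');cv2.imwrite('pics/w6c.png',cv2.resize(im[160:360,200:460],None,fx=3,fy=3))"
```

```text
t 7.0 tcp [600.  -93.7 217.8] [9.905e-01 1.376e-01 1.000e-04 1.000e-04] F [ 1.   0.8 -0.5] w 50.5
red [276.4 288.2] 87 205 r 42.1 ang 155.1
red [276.4 288.2] 87 213 r 37.4 ang 151.7
red [274.5 300.1] 75 205 r 49.5 ang 160.0
red [274.5 300.1] 75 213 r 44.2 ang 157.4
red [300.6 301. ] 84 205 r 42.8 ang 178.2
red [300.6 301. ] 84 213 r 37.4 ang 176.6
orange [265.7 218.4] 707 223 r 33.7 ang 71.9
orange [369.6 284.8] 158 223 r 31.6 ang -110.3
```

View pics/w6c.png

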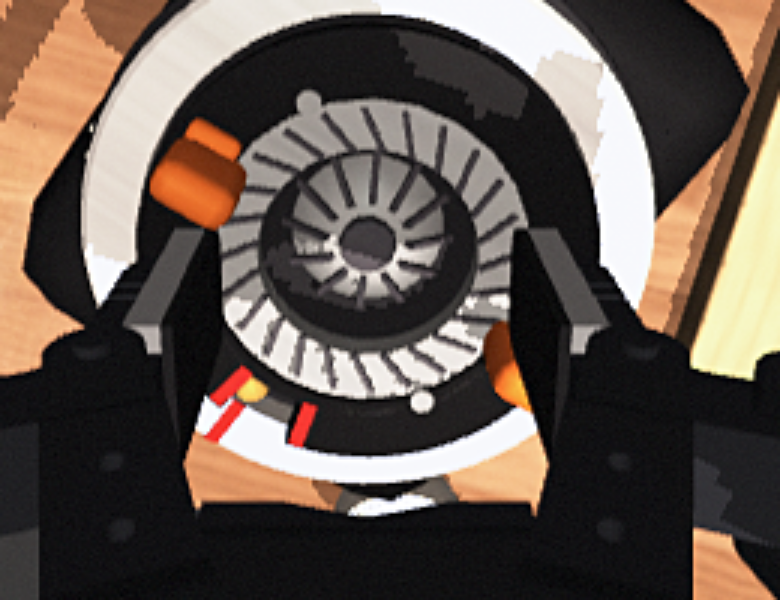

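The crop shows the notch (red marks at (232,385) and (302,425)) with the brass pin at (252,388). The notch is 4° short, so I turn that last bit.

step_arm:
  deltas:
    - [0,0,0,0,0,-0.05]
    - [0,0,0,0,0,-0.043]
    - [0,0,0,0,0,0]
    - [0,0,0,0,0,0]
    - [0,0,0,0,0,0]

```text
time_s: 7.5
position: [599.9, -93.7, 217.8]
orientation: [0.995, 0.101, 0.0, 0.0]
wrist_force: [0.9, -0.9, 0.3]
width: 50.1
finger_force: 0.5
```

```bash
python3 -c "
from m import *
meas(show='pics/w7.png',c=np.array([599.8,-94]))
im=cv2.imread('pics/w7.png')[250:330,240:340]
h=cv2.cvtColor(im,cv2.COLOR_BGR2HSV).astype(int)
I=r.camera_info('wrist')
for b,a in blobs((h[...,0]>18)&(h[...,0]<34)&(h[...,1]>110)&(h[...,2]>90),8):
  for z in (205,211):
    p=onplane(I,b+[240,250],z)[:2]-[599.8,-94];print('brass',b+[240,250],a,z,np.hypot(*p),np.degrees(np.arctan2(p[1],p[0])))"
```

```text
t 7.55 tcp [599.9 -93.7 217.9] [9.949e-01 1.012e-01 0.000e+00 1.000e-04] F [ 2.5  1.  -0.4] w 50.0
red [276.7 287.7] 85 205 r 41.7 ang 150.9
red [276.7 287.7] 85 213 r 37.1 ang 147.5
red [300.4 300.7] 84 205 r 42.7 ang 173.8
red [300.4 300.7] 84 213 r 37.3 ang 172.2
red [279.3 303. ] 77 205 r 49.6 ang 159.9
red [279.3 303. ] 77 213 r 44.2 ang 157.7
orange [265.6 218.1] 696 223 r 33.7 ang 67.5
orange [369.5 284.9] 160 223 r 31.7 ang -114.7
brass [286.5 291. ] 52 205 40.044514598560625 159.39093528183565
brass [286.5 291. ] 52 211 36.380686579156006 157.26598397734242
```

The notch is at 159.9° and the pin at 159.4–160°, so they are aligned. I'll press down gently.

step_arm:
  deltas:
    - [0,0,-0.012,0,0,0]
    - [0,0,-0.012,0,0,0]
    - [0,0,-0.012,0,0,0]
    - [0,0,0,0,0,0]
    - [0,0,0,0,0,0]

```text
time_s: 8.05
position: [599.8, -93.8, 212.3]
orientation: [0.995, 0.101, -0.0, 0.0]
wrist_force: [0.6, -0.5, -1.4]
width: 50.2
finger_force: 0.5
```

step_arm:
  deltas:
    - [0,0,-0.01,0,0,0]
    - [0,0,-0.01,0,0,0]
    - [0,0,0,0,0,0]
    - [0,0,0,0,0,0]
    - [0,0,0,0,0,0]

```text
time_s: 8.55
position: [599.9, -93.7, 209.6]
orientation: [0.995, 0.101, 0.0, 0.0]
wrist_force: [1.0, 0.1, 2.5]
width: 50.6
finger_force: 1.2
```

step_arm:
  deltas:
    - [0,0,-0.007,0,0,0]
    - [0,0,-0.007,0,0,0]
    - [0,0,0,0,0,0]
    - [0,0,0,0,0,0]
    - [0,0,0,0,0,0]

```text
time_s: 9.05
position: [599.9, -93.7, 207.7]
orientation: [0.995, 0.101, 0.0, 0.0]
wrist_force: [-0.2, 0.3, 4.8]
width: 50.5
finger_force: 2.6
```

```bash
python3 -c "
from m import *
meas(zf=211,show='pics/w8.png',c=np.array([599.8,-94]))"
```

```text
t 9.1 tcp [599.9 -93.7 207.7] [9.949e-01 1.010e-01 2.000e-04 1.000e-04] F [0.7 0.3 4.8] w 50.0
red [274.2 295.8] 100 205 r 40.8 ang 149.9
red [274.2 295.8] 100 211 r 37.1 ang 147.1
red [299.3 309.4] 91 205 r 41.5 ang 173.4
red [299.3 309.4] 91 211 r 37.2 ang 172.1
red [277.2 313.3] 82 205 r 49.3 ang 160.0
red [277.2 313.3] 82 211 r 45.0 ang 158.2
orange [262.6 223.4] 785 221 r 33.8 ang 67.2
orange [372.1 294.2] 175 221 r 31.9 ang -115.1
```

The 4.8 N is the seal's resistance and the carrier is sliding down, so I keep going.

step_arm:
  deltas:
    - [0,0,-0.007,0,0,0]
    - [0,0,-0.007,0,0,0]
    - [0,0,-0.007,0,0,0]
    - [0,0,0,0,0,0]
    - [0,0,0,0,0,0]

```text
time_s: 9.6
position: [599.9, -93.7, 204.4]
orientation: [0.995, 0.101, 0.0, 0.0]
wrist_force: [0.1, -0.7, 4.0]
width: 50.3
finger_force: 2.5
```

step_arm:
  deltas:
    - [0,0,-0.007,0,0,0]
    - [0,0,-0.007,0,0,0]
    - [0,0,0,0,0,0]
    - [0,0,0,0,0,0]
    - [0,0,0,0,0,0]

```text
time_s: 10.1
position: [599.9, -93.7, 202.2]
orientation: [0.995, 0.101, 0.0, 0.0]
wrist_force: [0.0, 0.6, 4.3]
width: 50.1
finger_force: 2.4
```

Still at seal force, and not bottomed yet.

step_arm:
  deltas:
    - [0,0,-0.006,0,0,0]
    - [0,0,0,0,0,0]
    - [0,0,-0.005,0,0,0]
    - [0,0,0,0,0,0]
    - [0,0,0,0,0,0]

```text
time_s: 10.6
position: [599.9, -93.6, 201.9]
orientation: [0.995, 0.101, 0.001, 0.0]
wrist_force: [-1.8, -0.0, 10.7]
width: 50.4
finger_force: 5.5
```

```bash
python3 -c "
from m import *
meas(zf=206,show='pics/w9.png',c=np.array([599.8,-94]))"
```

```text
t 10.65 tcp [600.  -93.7 202. ] [9.949e-01 1.010e-01 6.000e-04 3.000e-04] F [-1.7  0.2  9.7] w 50.7
red [274.2 295.9] 104 205 r 37.2 ang 147.3
red [274.2 295.9] 104 206 r 36.6 ang 146.8
red [299.2 309.5] 93 205 r 37.4 ang 172.1
red [299.2 309.5] 93 206 r 36.7 ang 171.8
red [275.5 320.2] 89 205 r 49.5 ang 160.0
red [275.5 320.2] 89 206 r 48.8 ang 159.7
orange [262.6 223.5] 779 216 r 33.8 ang 66.7
orange [372.2 294.3] 182 216 r 31.5 ang -114.5
```

The force has risen to 10 N with the marks now matching z = 205, so it has bottomed flush. I'll give it a slightly firmer press, ease off the lugs and withdraw straight up.

step_arm:
  deltas:
    - [0,0,-0.006,0,0,0]
    - [0,0,0,0,0,0]
    - [0,0,0,0,0,0]
    - [0,0,0.015,0,0,0]
    - [0,0,0,0,0,0]

```text
time_s: 11.15
position: [599.9, -93.6, 201.9]
orientation: [0.995, 0.101, 0.0, 0.0]
wrist_force: [-1.2, 0.1, 6.1]
width: 50.4
finger_force: 2.8
```

step_arm:
  deltas:
    - [0,0,0.01,0,0,0]
    - [0,0,0,0,0,0.05]
    - [0,0,0,0,0,0.05]
    - [0,0,0,0,0,0]
    - [0,0,0,0,0,0]

```text
time_s: 11.65
position: [599.4, -93.5, 202.4]
orientation: [0.99, 0.14, -0.001, -0.0]
wrist_force: [0.1, -0.3, -0.5]
width: 50.3
finger_force: 0.0
```

step_arm:
  deltas:
    - [0,0,0.05,0,0,0]
    - [0,0,0.1,0,0,0]
    - [0,0,0.15,0,0,0]
    - [0,0,0.15,0,0,0]
    - [0,0,0.1,0,0,0]

```text
time_s: 12.15
position: [600.4, -93.8, 288.0]
orientation: [0.99, 0.14, 0.001, 0.001]
wrist_force: [-0.6, 0.5, -0.1]
width: 50.5
finger_force: 0.0
```

step_arm:
  deltas:
    - [0,0,0,0,0,0]
    - [0,0,0,0,0,0]
    - [0,0,0,0,0,0]
    - [0,0,0,0,0,0]
    - [0,0,0,0,0,0]

```text
time_s: 12.65
position: [599.5, -93.6, 284.8]
orientation: [0.99, 0.14, -0.001, -0.0]
wrist_force: [-0.1, 0.3, 0.8]
width: 50.2
finger_force: 0.0
```

```bash
python3 - <<'E'
from m import *
meas(zf=205,show='pics/w10.png',c=np.array([599.8,-94]))
I=r.camera_info("side");b=r.camera("side");u,v=map(int,proj(I,[600,-93,215]))
a=cv2.imread('pics/w10.png')
cv2.imwrite("pics/end.png",np.hstack([cv2.resize(b[v-35:v+35,u-35:u+35],(400,400),interpolation=cv2.INTER_CUBIC),cv2.resize(a[100:300,220:420],(400,400))]))
E
```

```text
t 12.7 tcp [599.6 -93.6 285.1] [ 9.902e-01  1.399e-01 -6.000e-04 -2.000e-04] F [-0.5 -0.4  0. ] w 50.4
red [287.8 234.2] 55 205 r 37.2 ang 147.0
red [287.8 234.2] 55 205 r 37.2 ang 147.0
red [303.4 245.1] 47 205 r 37.5 ang 171.7
red [303.4 245.1] 47 205 r 37.5 ang 171.7
red [286.9 251.9] 43 205 r 49.8 ang 160.0
red [286.9 251.9] 43 205 r 49.8 ang 160.0
orange [287. 182.] 276 215 r 33.7 ang 66.8
orange [357.2 233.8] 245 215 r 34.1 ang -110.0
orange [293.4 240.2] 16 215 r 34.0 ang 154.5
```

View pics/end.png

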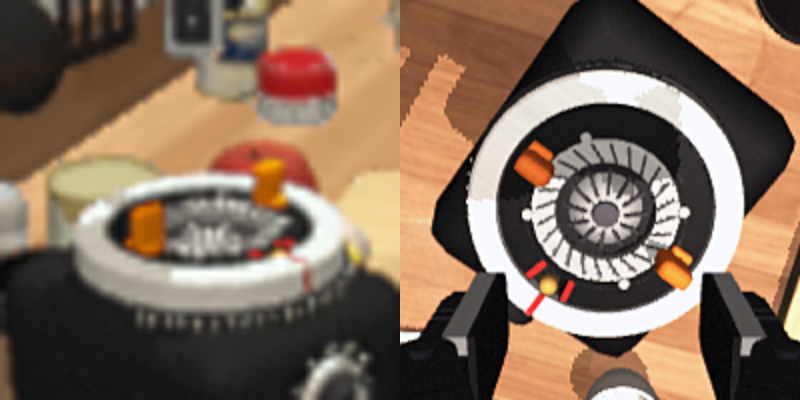

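The carrier sits flush with the collar, with the brass pin in the middle of the notch at (549,285). The fingers are clear, so I hand it in.

```bash
python3 -c "
from plant import r
print(r.close_job())"
```

```text
the job is handed in; nothing more can be done
None
```

The burr carrier was turned until its notch was over the pin and pressed down flush with the collar; I let go and handed the job in at about 12.7 s, with wrist-force readings peaking near 11 N and no verdict returned.

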